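# Steady the rocking tent-peg caddy on its packing board

## Task

The four-footed peg caddy was put down skew on its packing board, with two feet up on the batten, so it rocks. Take it by its upright grip and turn it on the spot, raising it by no more than 5 cm, until it is square to the batten, centred over it, and all four feet stand on the board, two on each side of the batten; then let go. Leave the little three-footed stand and the tent peg lying on the board where they are.

Things in the scene. Friction and masses are not known exactly. Their poses are not given: they have to be found in the camera images.
- caddy_grip (a point): Loose aluminium peg caddy: round plate, 124 mm wide, 4 splayed legs, rubber feet 16 mm thick, 75 mm from its axis at 45, 135.. deg from its x. Upright grip amid the plate: 60 mm along its x, 14 thick (y), 50 high. Point: mid-grip, on the axis, 71 mm over the feet's undersides, 25 over the plate. z up, leaning 6 deg at first. Small steel block, 18 high, on the plate at x = 42 to 60 mm.
- board: Dark wooden packing board, fixed to the table: 260 mm along its x, 240 along y, 12 thick; origin: centre of its underside, at table height. A pale batten 40 mm wide, 8 high (top 20 mm above the table) runs its whole length along x, over its middle. z up. The caddy stands flat with its own x either along or across the batten.
- tripod_mid (a point): A bystander: the small three-footed aluminium stand with a round post, 76 mm high, feet 52 mm from its axis, standing on the table beside the board (on the board's +y side). This point is on its axis, 38 mm above the table; z is up.
- peg0_mid (a point): A bystander: an aluminium tent peg, 160 mm long along its x, 26 mm wide, 11 mm high, lying on the board near its -y edge, parallel to the batten. This point is its middle, 5 mm above the board.
Mind the look-alikes: they are no part of the job. What is shaped like the part that bears caddy_grip but pink or purple is not meant.

How it is judged:
At the end, for the whole second after the job is handed in: Caddy let go, all four feet on the board astride the batten: upright within 2.3 deg, grip middle 79-86.5 mm above the table, within 25 mm of the batten's midline and 60 mm of the board's middle along it, square within 13.7 deg; three-footed stand and the board's peg moved under 20 mm (angle between caddy_grip's own z axis and vertical below 0.04 rad and z of caddy_grip in the frame of board between 0.079 and 0.0865 m and y of caddy_grip in the frame of board between -0.025 and 0.025 m and x of caddy_grip in the frame of board between -0.06 and 0.06 m and (angle between the x axis of caddy_grip and the x axis of board, either way round below 0.24 rad or angle between the x axis of caddy_grip and the y axis of board, either way round below 0.24 rad) and distance of each of tripod_mid, peg0_mid from where it was at the start of the episode below 0.02 m); the robot touches nothing.
It fails at once if the caddy is raised more than 50 mm above its resting height on the board (z of caddy_grip in the frame of board above 0.133 m).
It fails at once if the caddy is tipped more than 25 degrees (angle between caddy_grip's own z axis and vertical above 0.436 rad).
It fails at once if the three-footed stand is moved more than 20 mm (distance of tripod_mid from where it was at the start of the episode above 0.02 m).
It fails at once if the peg on the board is moved more than 20 mm (distance of peg0_mid from where it was at the start of the episode above 0.02 m).
It also fails if it takes over 32 s, if anything falls off the work surface, if the arm or the gripper's body presses on something with over 40 N, if the wrist force passes 120 N, or if a joint passes its speed limit or range.

## Robot

A 7-joint arm with a two-finger parallel gripper is mounted at the origin on the work surface. World frame = base frame: x ahead of the robot, y to its left, z up, the work surface at z = 0. Lengths are in m, angles in rad, forces in N, time in s.
With the tool pointing down it reaches from about 0.425 to 0.875 m from the base axis. Payload 4.7 kg.
Tool frame: the origin (TCP) lies midway between the tips of the shut fingers; the grasp point (between the pads) lies 19 mm behind it; z points along the fingers, y is the direction in which the jaws open and shut (so a half turn about z gives the same grasp; the last joint's range is limited). The gripper opens to 87 mm and grips with 3 to 60 N. Pads are 19 mm wide; open, the fingers measure 117 mm over their backs; the gripper's body (75 mm by 190 mm) begins 51 mm behind the grasp point.
Start: joints at [1.318, 0.321, -0.07, 1.45, 0.023, 1.371, -0.057], TCP at [0.171, -0.627, 0.187] pointing down, gripper open.
Joint ranges: [-2.86, 2.86], [-0.3, 2.09], [-1.38, 1.24], [0.06, 2.45], [-1.56, 4.7], [0.09, 2.05], [-2.69, 2.69]. Speed limits (rad/s): [2.57, 2.57, 3.14, 3.14, 3.14, 3.14, 3.14].

## Interface

Orientations are given as a rotation vector (axis times angle).
In Python, from bench import get_state, eyes, job gives the robot as it stands. The module is installed in compiled form; this text tells all that it offers.
- The arm moves only by the shell command python3 -m jog 'ROWS' [FORCE]. ROWS is JSON, a list that holds one entry, the list of rows, each a list of 5 numbers: the opening, from 0 (shut) to 1 (fully open), then the shift along the tool's x, y, z in units of 40 mm (1.0 is 40 mm), then the turn about the tool's z in units of 5 degrees (1.0 is 5 degrees). In form: [[[jaw, dx, dy, dz, turn], ...]]. A call has 1 to 10 rows; each row shifts and turns the commanded pose from where the row before left it, along the tool's axes as they then stand; what a row does not reach is not made up. A row lasts 1/8 s, in which the tool goes at most 62.5 mm and 10.7 degrees, less where a joint would pass 70% of its speed; a pose out of reach is approached as far as the arm can. A call is refused whole if a number of a shift passes 1 or a number of a turn 1, either way. A call with a gripper value outside its range is refused whole. The fingers move at their own pace and stop on an object; FORCE is the grip in N (left out, the last holds). Time passes only in rows, so rows that do not move let the fingers close. It gives the time, the measured TCP pose, the force and the opening at its end, in the units of the state.
- get_state(): the state, without advancing time (a new reading comes with each control period).
- eyes.get_image(name): name is "scene" or "top"; returns (picture, depth): 480x640x3 uint8, red, green, blue; 480x640 float32, m along the optical axis (not along the pixel's ray), 0 where there is no reading.
- eyes.camera_params(name): a dict with "camera_matrix" (3x3 intrinsics, pixels), "k1" (the pictures are not rectified: a ray, as slopes to the right and down, at radius r is drawn at 1 + k1 r^2 times it, then the intrinsics apply), "pose" (4x4, takes a point from camera to world coordinates). Camera axes: x right, y down, z forward; pixel columns grow to the right and rows downward; lengths in m; the calibration is good to about 2 mm. A picture is of the moment at which its call begins. camera_params takes no time and is no camera call.
- job.close_job(): hands the job in, once; it reports no verdict.
The state is a dict: "time": time; "joint_positions": joint angles; "qd": joint speeds; "joint_torque": joint torques, N m; "position": TCP position; "tool_rot": TCP orientation; "ft_force": force on the tool from outside, world axes, zero at the start; "torque": the same for the moment, N m; "grip_width": opening from 0.0 (shut) to 1.0 (fully open).
Only numpy, scipy, OpenCV 4.12 (cv2) and the standard library are available. Lean on these libraries where they do the work, as an engineer would, in place of code of your own. Each camera call takes 0.05 s, during which the arm holds its last target. There are 200 camera calls.

## Working session

There is one attempt and no reset: what is moved stays moved. The work goes in short steps, Python scripts to look and compute and a shell command to move; the robot and the scene stay as the last step left them, time stands still between calls to the robot, and variables do not carry over. Pictures are saved under pics/ and viewed, about 8 in all and at most 12, crops included, and the job is handed in when it is done.

```bash
mkdir -p pics; cat > h.py <<'E'
import numpy as np, cv2
from bench import get_state, eyes, job
def cloud(name):
    im,d=eyes.get_image(name); p=eyes.camera_params(name)
    K=np.array(p["camera_matrix"]);k=p["k1"];T=np.array(p["pose"])
    v,u=np.mgrid[:480,:640].astype(np.float32)
    pts=np.stack([u,v],-1).reshape(-1,1,2)
    r=cv2.undistortPoints(pts,K,np.array([k,0,0,0.])).reshape(480,640,2)
    P=np.concatenate([r*d[...,None],d[...,None]],-1)@T[:3,:3].T+T[:3,3]
    P[d==0]=np.nan
    return im,d,P
def ray_plane(name,uv,z):
    p=eyes.camera_params(name);K=np.array(p["camera_matrix"]);T=np.array(p["pose"])
    r=cv2.undistortPoints(np.array(uv,np.float32).reshape(-1,1,2),K,np.array([p["k1"],0,0,0.])).reshape(-1,2)
    D=np.c_[r,np.ones(len(r))]@T[:3,:3].T
    return T[:3,3]+D*((z-T[2,3])/D[:,2])[:,None]
E
python3 - <<'E'
from h import *
for n in("scene","top"):
    im,d,P=cloud(n); cv2.imwrite(f"pics/{n}0.png",im[...,::-1]); np.savez(f"{n}0.npz",im=im,P=P)
    print(n,np.round(eyes.camera_params(n)["pose"],3).tolist(),(d==0).mean())
print(get_state())
E
```

```text
scene [[0.253, 0.814, -0.523, 1.053], [0.967, -0.21, 0.143, -0.054], [0.006, -0.542, -0.84, 0.881], [0.0, 0.0, 0.0, 1.0]] 0.003880208333333333
top [[0.019, -0.996, 0.087, 0.476], [-1.0, -0.019, 0.003, 0.044], [-0.001, -0.087, -0.996, 0.939], [0.0, 0.0, 0.0, 1.0]] 0.003919270833333334
{'time': 0.1, 'joint_positions': array([ 1.31812662,  0.32175428, -0.07009768,  1.45158188,  0.02260283,
        1.37080378, -0.05688027]), 'qd': array([-9.75594462e-04, -3.66787627e-03,  5.48995791e-05, -2.83813698e-03,
       -8.92021402e-04,  6.96401166e-04, -3.79527857e-04]), 'joint_torque': array([-5.99403156e-04, -4.92570662e+01, -4.05968819e-01, -3.13398600e+01,
       -6.39881683e-02,  3.94746987e-02,  3.41052089e-05]), 'position': array([ 0.1711556 , -0.62646521,  0.18555304]), 'tool_rot': array([-3.11196017e+00, -4.17664440e-01,  5.12738050e-04]), 'ft_force': array([ 0.64679457,  0.17985675, -0.33524227]), 'torque': array([ 0.01368538, -0.03458406, -0.01893484]), 'grip_width': 1.0024798529657934}
```

View pics/top0.png

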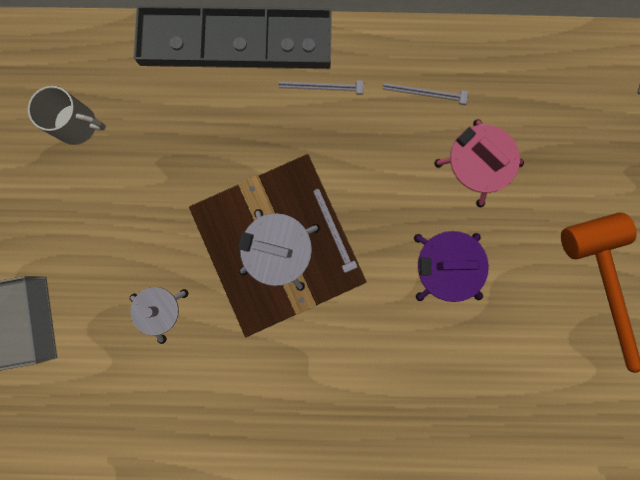

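View pics/scene0.png

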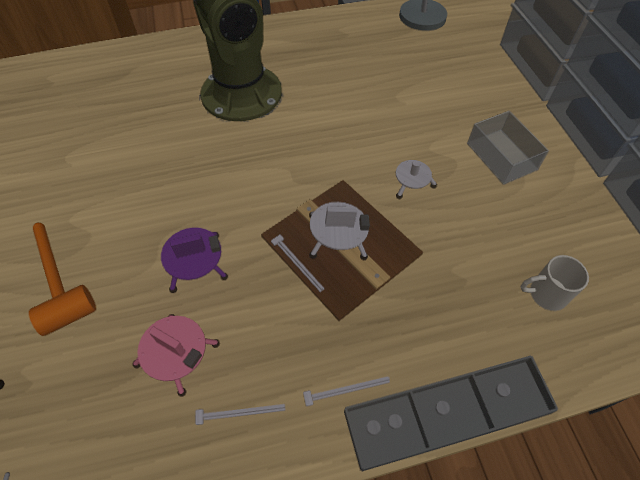

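The top view shows these candidates:
- Silver four-footed caddy at (276,249) on the board, with its block at (246,242).
- Purple caddy at (453,266) and pink caddy at (485,158), both look-alikes.
- Small silver tripod at (155,311), a bystander.

I choose the silver one. The peg lies at (335,230), and the batten runs from (253,185) to (305,305).

```bash
python3 - <<'E'
from h import *
top=np.load("top0.npz");im,P=top["im"],top["P"]
c=ray_plane("top",[(308,155),(365,283),(246,337),(190,207)],0.012)
print("corners",c.round(3).tolist(),"mid",c.mean(0).round(4))
b=ray_plane("top",[(253,182),(308,309)],0.02);print("batten",b.round(3).tolist())
e=c[1]-c[0]+c[2]-c[3]; e2=c[0]-c[3]+c[1]-c[2]
print(np.linalg.norm(e)/2,np.degrees(np.arctan2(e[1],e[0])),np.linalg.norm(e2)/2,np.degrees(np.arctan2(e2[1],e2[0])))
for n in("top","scene"):
    z=np.load(n+"0.npz");I,Q=z["im"].astype(int),z["P"];x0=c.mean(0)
    near=np.hypot(Q[...,0]-x0[0],Q[...,1]-x0[1])<.075
    sat=I.max(-1)-I.min(-1)
    pl=near&(Q[...,2]>.05)&(sat<35)
    hist=np.histogram(Q[...,2][pl],bins=np.arange(.05,.13,.005));print(n,hist[0])
    g=near&(Q[...,2]>.095)
    A=Q[g];m=cv2.minAreaRect((A[:,:2]*1000).astype(np.float32));print("high",len(A),m,A.mean(0).round(4),A[:,2].max())
    # plate plane
    q=Q[near&(Q[...,2]>.045)&(Q[...,2]<.078)&(I.min(-1)>110)]
    s=np.linalg.lstsq(np.c_[q[:,:2]-x0[:2],np.ones(len(q))],q[:,2],rcond=None)[0];print("plane",s,len(q),q.mean(0))
    mm=cv2.minEnclosingCircle((q[:,:2]*1000).astype(np.float32));print(mm)
t=im[175:325,190:350];s=im*0
cv2.imwrite("pics/crop1.png",np.hstack([cv2.resize(t[...,::-1],None,fx=2.5,fy=2.5,interpolation=2),cv2.resize(np.load("scene0.npz")["im"][175:325,260:420,::-1],None,fx=2.5,fy=2.5,interpolation=2)]))
E
```

```text
corners [[0.708, 0.074, 0.012], [0.475, -0.033, 0.012], [0.374, 0.178, 0.012], [0.607, 0.288, 0.012]] mid [0.5409 0.1267 0.012 ]
batten [[0.654, 0.173, 0.02], [0.427, 0.068, 0.02]]
0.2568161308630235 -154.93246627320818 0.2350854922216946 -64.69628152324027
top [  28  205 1183 1643  512  109   95    9    7    6    7   10  148  168
    0]
high 339 ((527.8395385742188, 128.32606506347656), (61.338260650634766, 15.267959594726562), 76.35063934326172) [0.5272 0.1277 0.1144] 0.11992172441583215
plane [ 0.04963032 -0.08908993  0.06598085] 3358 [0.52920832 0.12116689 0.06589117]
((535.5466918945312, 119.19612884521484), 68.85726165771484)
scene [ 28  93 396 871 281 127  74  46  47  49  52  48 127  73   0]
high 349 ((527.7169799804688, 131.0094757080078), (60.66215896606445, 17.965513229370117), 76.89183807373047) [0.5301 0.1295 0.1092] 0.11860719532250208
plane [ 0.03578836 -0.07226817  0.06544839] 1377 [0.54250218 0.11716444 0.06619281]
((533.5906372070312, 119.05187225341797), 70.98272705078125)
```

View pics/crop1.png

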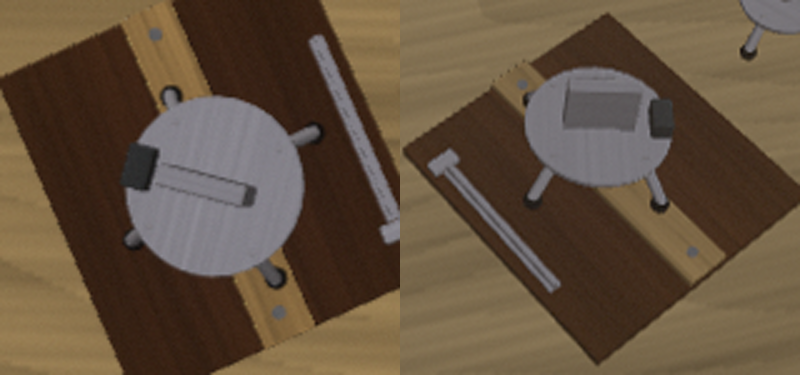

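The crop confirms the choice: silver caddy with a dark block at its +x end, and two opposite feet on the batten. The caddy's yaw is about 76.5° and the batten's about 25°. Turning +38.5° to 115° is the shorter way, and it carries the near foot away from the peg.

I'll move over there in tool axes, at the present height and bowing outward, then turn.

```bash
python3 -m jog '[[[1,1,-1,0,0],[1,1,-1,0,0],[1,1,-1,0,0],[1,1,-1,0,0],[1,1,-1,0,0],[1,1,-1,0,0],[1,1,-1,0,0],[1,1,-1,0,0],[1,1,-1,0,0],[1,1,-1,0,0]]]' 60
python3 -m jog '[[[1,1,-1,0,0],[1,1,-1,0,0],[1,1,-1,0,0],[1,0.6,-1,0,0],[1,0,-1,0,0],[1,0,-0.8,0,0],[1,0,0,0,-1],[1,0,0,0,-1],[1,0,0,0,-1],[1,0,0,0,-1]]]'
python3 -m jog '[[[1,0,0,0,-1],[1,0,0,0,-1],[1,0,0,0,-1],[1,0,0,0,-1],[1,0,0,0,-1],[1,0,0,0,-1],[1,0,0,0,-1],[1,0,0,0,-1],[1,0,0,0,-0.2],[1,0,0,0,0]]]'
cat >> h.py <<'E'
from scipy.spatial.transform import Rotation as R
def tool():
    s=get_state();M=R.from_rotvec(s["tool_rot"]).as_matrix()
    print("t",round(s["time"],2),"TCP",s["position"].round(4),"xang",np.degrees(np.arctan2(M[1,0],M[0,0])).round(2),"z",M[:,2].round(3),"F",s["ft_force"].round(1),"w",round(s["grip_width"],3),"q",s["joint_positions"].round(2));return s["position"],M
def togo(t):
    p,M=tool();print("units",(M.T@(np.array(t)-p)/.04).round(2))
E
python3 -c "
from h import *;togo((.529,.127,.086))"
```

```text
time: 1.35
position: [0.4521, -0.1341, 0.1864]
tool_rot: [3.113, 0.417, -0.0]
ft_force: [0.3, -0.5, -0.7]
grip_width: 1.001
time: 2.6
position: [0.5291, 0.1259, 0.1861]
tool_rot: [2.992, 0.957, -0.001]
ft_force: [-0.5, 0.6, -0.6]
grip_width: 1.005
time: 3.85
position: [0.5293, 0.1259, 0.1863]
tool_rot: [-2.472, -1.939, 0.001]
ft_force: [0.5, -0.0, -0.9]
grip_width: 1.001
t 3.85 TCP [0.5293 0.1259 0.1863] xang 76.22 z [-0. -0. -1.] F [ 0.5 -0.  -0.9] w 1.001 q [ 0.57  0.19 -0.94  1.69  0.16  1.34 -0.64]
units [ 0.02 -0.01  2.51]
```

```bash
python3 -m jog '[[[1,0,0,0.7,0],[1,0,0,0.7,0],[1,0,0,0,0]]]'
python3 - <<'E'
from h import *
togo((.529,.127,.080))
a,_=eyes.get_image("top");b,_=eyes.get_image("scene")
f=lambda t:cv2.resize(t[...,::-1],None,fx=2.5,fy=2.5,interpolation=2)
cv2.imwrite("pics/pre.png",np.hstack([f(a[175:325,190:350]),f(b[150:300,260:420])]))
E
```

```text
time: 4.22
position: [0.5277, 0.1255, 0.1287]
tool_rot: [-2.47, -1.938, 0.006]
ft_force: [-0.4, 0.3, 0.7]
grip_width: 1.0
t 4.22 TCP [0.5277 0.1255 0.1287] xang 76.25 z [-0.004 -0.001 -1.   ] F [-0.4  0.3  0.7] w 1.0 q [ 0.54  0.24 -0.93  1.77  0.2   1.24 -0.68]
units [0.05 0.03 1.22]
```

View pics/pre.png

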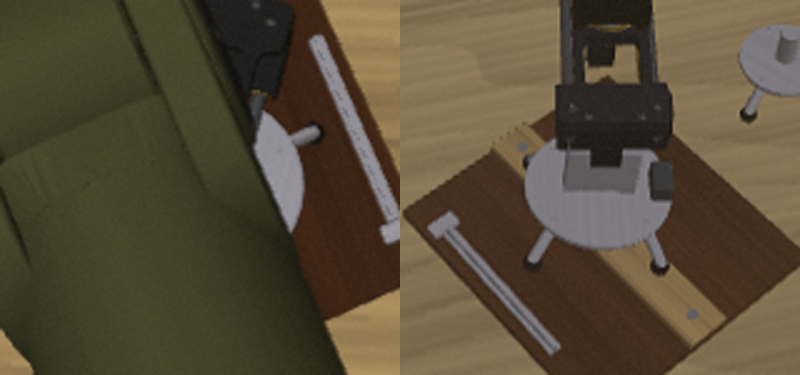

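The scene crop shows the near finger in front of the grip at about (605,150), central along it. I'll descend and close.

```bash
python3 -m jog '[[[1,0.05,0.03,0.6,0],[1,0,0,0.6,0],[1,0,0,0,0],[1,0,0,0,0]]]' 60
python3 -c "
from h import *;togo((.529,.127,.080))"
```

```text
time: 4.82
position: [0.5322, 0.1281, 0.0842]
tool_rot: [2.47, 1.939, 0.003]
ft_force: [0.5, 0.7, -0.4]
grip_width: 1.004
t 4.83 TCP [0.5322 0.1281 0.0842] xang 76.28 z [ 0.002  0.    -1.   ] F [ 0.5  0.7 -0.4] w 1.004 q [ 0.51  0.3  -0.91  1.81  0.26  1.16 -0.72]
units [-0.05 -0.07  0.1 ]
```

```bash
python3 -m jog '[[[0,0,-0.05,0.05,0],[0,0,0,0,0],[0,0,0,0,0],[0,0,0,0,0],[0,0,0,0,0],[0,0,0,0,0],[0,0,0,0,0],[0,0,0,0,0]]]' 50
python3 -m jog '[[[0,0,0,-0.15,0],[0,0,0,-0.15,0],[0,0,0,-0.15,0],[0,0,0,0,0],[0,0,0,0,0]]]'
python3 - <<'E'
from h import *
tool()
a,_,P=cloud("scene")
cv2.imwrite("pics/lift.png",cv2.resize(a[150:300,260:420,::-1],None,fx=4,fy=4,interpolation=2))
E
```

```text
time: 5.82
position: [0.5291, 0.1282, 0.0805]
tool_rot: [-2.471, -1.94, 0.0]
ft_force: [-0.3, -0.1, 0.3]
grip_width: 0.174
time: 6.45
position: [0.5291, 0.1281, 0.0985]
tool_rot: [2.471, 1.94, -0.0]
ft_force: [-0.7, 0.7, -0.1]
grip_width: 0.005
t 6.45 TCP [0.5291 0.1281 0.0985] xang 76.28 z [-0. -0. -1.] F [-0.7  0.7 -0.1] w 0.005 q [ 0.52  0.27 -0.92  1.8   0.24  1.18 -0.71]
```

View pics/lift.png

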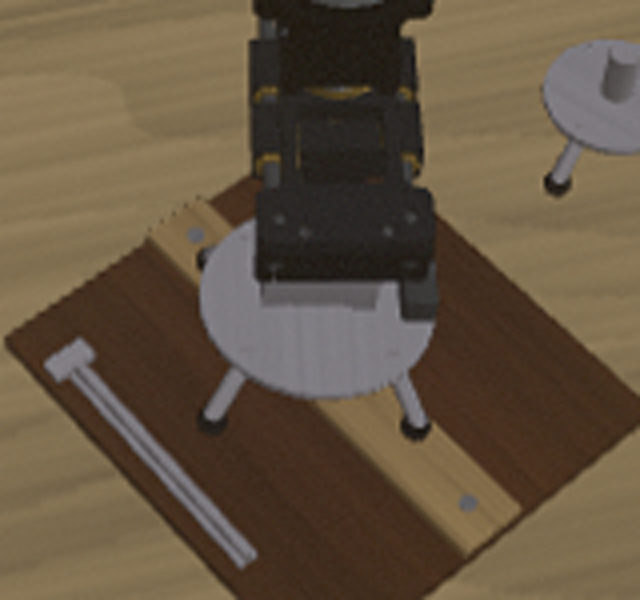

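```bash
python3 - <<'E'
from h import *
tool();x0=np.array([.529,.127])
a,_,Q=cloud("scene"); I=a.astype(int)
old=np.load("scene0.npz")
for I,Q in((old["im"].astype(int),old["P"]),(I,Q)):
    near=np.hypot(Q[...,0]-x0[0],Q[...,1]-x0[1])<.075
    sat=I.max(-1)-I.min(-1)
    m=near&(Q[...,2]>.045)&(Q[...,2]<.1)&(I.min(-1)>105)&(sat<35)
    ys,xs=np.where(m);q=Q[m]
    s=np.linalg.lstsq(np.c_[q[:,:2]-x0,np.ones(len(q))],q[:,2],rcond=None)[0];print(s,len(q),xs.min(),xs.max(),ys.min(),ys.max())
    # sections in tool axis coordinates
    X=np.array([np.cos(1.331),np.sin(1.331)]);Y=np.array([X[1],-X[0]])
    g=near&(Q[...,2]>.085);G=Q[g];L=(G[:,:2]-x0);A=np.c_[L@X,L@Y,G[:,2]]
    print(len(G),np.percentile(A,[1,10,50,90,99],axis=0).round(3).tolist())
cv2.imwrite("pics/lift2.png",cv2.resize(a[185:265,300:380,::-1],None,fx=7,fy=7,interpolation=2))
E
```

```text
t 6.5 TCP [0.529  0.1281 0.0984] xang 76.29 z [-0. -0. -1.] F [ 0.3 -0.5  0.6] w 0.004 q [ 0.52  0.27 -0.92  1.8   0.24  1.18 -0.71]
[ 0.03797236 -0.07639814  0.0649592 ] 1418 310 367 202 252
442 [[-0.027, -0.01, 0.086], [-0.021, -0.006, 0.09], [0.002, 0.003, 0.108], [0.027, 0.005, 0.116], [0.033, 0.007, 0.118]]
[ 0.01641085 -0.06523873  0.06545185] 1298 310 367 205 252
12291 [[-0.067, -0.022, 0.217], [-0.041, -0.004, 0.247], [-0.004, 0.025, 0.481], [0.035, 0.044, 0.542], [0.054, 0.066, 0.553]]
```

View pics/lift2.png

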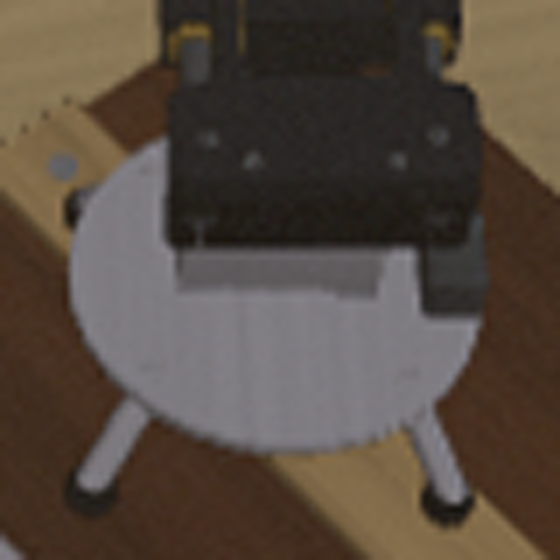

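```bash
python3 - <<'E'
from h import *
p,M=tool()
a,_,Q=cloud("scene")
# black block front face column px ~ 300+310/7=344 , rows 197..220
for u in (330,344,355):
    print(u,[(v,Q[v,u].round(3).tolist(),a[v,u].tolist()) for v in range(196,230,3)])
# project expected points: TCP, lower edge of body
c=eyes.camera_params("scene");K=np.array(c["camera_matrix"]);T=np.linalg.inv(np.array(c["pose"]))
def proj(X):
    return cv2.projectPoints(np.array(X,float).reshape(-1,1,3),cv2.Rodrigues(T[:3,:3])[0],T[:3,3],K,np.array([c["k1"],0,0,0.]))[0].reshape(-1,2).round(1)
print(proj([p,p+[.012,0,0],p+[.037,0,.07],p+[.09,0,.07]]))
print("pre tip",proj([[.5277+.044,.1255-.01,.1287],[.5277+.058,.1255-.014,.1287]]))
E
```

```text
t 6.55 TCP [0.529  0.1281 0.0983] xang 76.28 z [-0. -0. -1.] F [-0.6  0.6 -0.6] w 0.003 q [ 0.52  0.27 -0.92  1.8   0.24  1.18 -0.71]
330 [(196, [0.588, 0.088, 0.248], [43, 41, 40]), (199, [0.593, 0.087, 0.246], [41, 38, 37]), (202, [0.599, 0.085, 0.246], [42, 37, 35]), (205, [0.607, 0.083, 0.248], [67, 64, 64]), (208, [0.612, 0.081, 0.248], [42, 39, 37]), (211, [0.614, 0.081, 0.242], [35, 33, 27]), (214, [0.613, 0.082, 0.232], [35, 30, 26]), (217, [0.608, 0.083, 0.216], [32, 27, 20]), (220, [0.608, 0.084, 0.206], [61, 58, 58]), (223, [0.53, 0.108, 0.078], [96, 91, 94]), (226, [0.53, 0.108, 0.066], [112, 109, 114]), (229, [0.536, 0.107, 0.065], [127, 125, 131])]
344 [(196, [0.593, 0.111, 0.246], [41, 37, 37]), (199, [0.6, 0.109, 0.247], [44, 41, 38]), (202, [0.605, 0.108, 0.246], [43, 41, 38]), (205, [0.61, 0.106, 0.245], [43, 40, 38]), (208, [0.617, 0.104, 0.247], [42, 36, 35]), (211, [0.62, 0.103, 0.243], [36, 31, 27]), (214, [0.619, 0.104, 0.232], [35, 29, 27]), (217, [0.613, 0.107, 0.214], [37, 29, 25]), (220, [0.614, 0.107, 0.207], [62, 58, 58]), (223, [0.536, 0.136, 0.077], [95, 91, 93]), (226, [0.538, 0.136, 0.067], [114, 110, 114]), (229, [0.544, 0.134, 0.066], [127, 124, 130])]
355 [(196, [0.598, 0.129, 0.247], [40, 38, 36]), (199, [0.603, 0.127, 0.246], [39, 35, 34]), (202, [0.609, 0.126, 0.246], [43, 41, 39]), (205, [0.615, 0.124, 0.246], [40, 37, 35]), (208, [0.619, 0.123, 0.244], [46, 44, 44]), (211, [0.625, 0.121, 0.243], [37, 33, 29]), (214, [0.624, 0.122, 0.233], [34, 28, 19]), (217, [0.618, 0.125, 0.214], [35, 30, 28]), (220, [0.617, 0.126, 0.205], [68, 64, 66]), (223, [0.533, 0.162, 0.063], [126, 123, 129]), (226, [nan, nan, nan], [126, 124, 130]), (229, [0.549, 0.157, 0.065], [127, 124, 130])]
[[339.7 214.8]
 [341.3 219.6]
 [346.7 208.8]
 [355.1 232. ]]
pre tip [[340.2 224.7]
 [340.2 231. ]]
```

The fingers shut on air. The gripper body's underside sits at about z=0.205, where the reported TCP implies 0.168, so the real tips seem to be about 30 mm higher than reported. They only nipped the top of the grip. I'll raise, open and measure the tips themselves.

```bash
python3 -m jog '[[[0,0,0,-0.5,0],[1,0,0,-0.5,0],[1,0,0,0,0],[1,0,0,0,0],[1,0,0,0,0],[1,0,0,0,0],[1,0,0,0,0],[1,0,0,0,0]]]'
python3 - <<'E'
from h import *
p,M=tool()
a,_,Q=cloud("scene")
x0=np.array([.529,.127])
near=np.hypot(Q[...,0]-p[0],Q[...,1]-p[1])<.15
L=(Q-p)@M
m=near&(Q[...,2]>.1)&(L[...,2]>-.13)
# finger region: lowest points by tool-z bins
for lo in np.arange(-.13,.06,.01):
    k=m&(L[...,2]>=lo)&(L[...,2]<lo+.01)
    if k.any():
        q=L[k]; ys,xs=np.where(k); print(round(lo,2),k.sum(),q[:,:2].min(0).round(3),q[:,:2].max(0).round(3),"rows",ys.min(),ys.max(),"cols",xs.min(),xs.max())
cv2.imwrite("pics/open.png",cv2.resize(a[170:270,290:390,::-1],None,fx=6,fy=6,interpolation=2))
E
```

```text
time: 7.6
position: [0.5291, 0.1282, 0.1384]
tool_rot: [-2.471, -1.94, 0.0]
ft_force: [0.2, -0.3, -0.4]
grip_width: 0.72
t 7.6 TCP [0.5291 0.1282 0.1384] xang 76.29 z [-0. -0. -1.] F [ 0.2 -0.3 -0.4] w 0.72 q [ 0.55  0.23 -0.94  1.75  0.2   1.25 -0.68]
-0.13 491 [-0.037 -0.081] [0.039 0.093] rows 125 202 cols 322 369
-0.12 201 [-0.037 -0.08 ] [0.039 0.088] rows 129 206 cols 322 368
-0.11 55 [-0.035 -0.039] [0.037 0.088] rows 149 206 cols 324 367
-0.08 23 [-0.009 -0.033] [ 0.01 -0.03] rows 165 167 cols 337 347
-0.07 42 [-0.01  -0.037] [ 0.011 -0.03 ] rows 165 170 cols 336 347
-0.06 39 [-0.01  -0.038] [ 0.011 -0.029] rows 169 173 cols 336 347
-0.05 16 [-0.01  -0.038] [0.012 0.042] rows 172 208 cols 336 349
-0.04 12 [-0.01   0.038] [0.008 0.041] rows 207 208 cols 337 347
0.01 3 [-0.024 -0.   ] [-0.018  0.005] rows 209 211 cols 328 331
0.02 181 [-0.026 -0.01 ] [0.032 0.006] rows 207 214 cols 327 356
0.03 86 [-0.028 -0.008] [0.032 0.007] rows 211 217 cols 326 356
```

View pics/open.png

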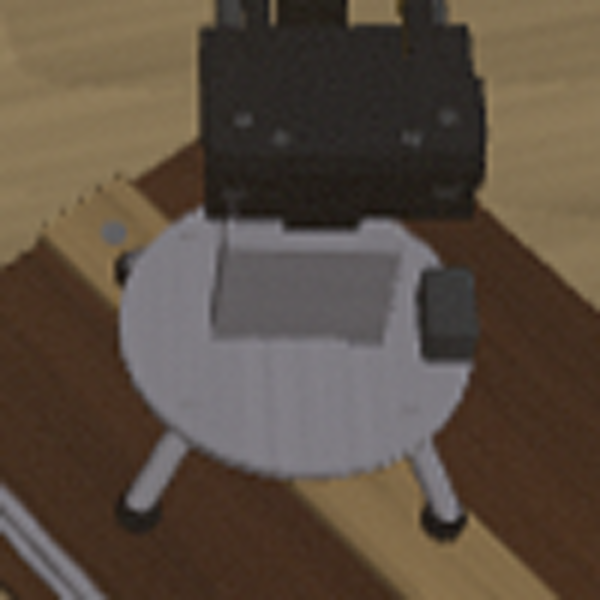

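The near fingertip is seen 35–38 mm above the reported TCP, and the body is off by the same 35 mm, so true z is about reported + 35 mm. The grip still lies under the tool: x −28 to +32 mm, y about −2 mm. I'll descend so the true tips reach about 0.083, in two steps with a force check.

```bash
python3 -m jog '[[[1,0.05,0,0.5,0],[1,0,0,0.5,0],[1,0,0,0.5,0],[1,0,0,0,0]]]'
python3 -m jog '[[[1,0,0,0.4,0],[1,0,0,0.35,0],[1,0,0,0,0],[1,0,0,0,0]]]'
python3 - <<'E'
from h import *
p,M=tool()
a,_,Q=cloud("scene")
L=(Q-p)@M
ys,xs=np.mgrid[:480,:640]
k=(np.abs(L[...,0])<.015)&(L[...,1]>.02)&(L[...,1]<.07)&(L[...,2]>-.1)&(a.max(-1)<70)&(Q[...,2]>.05)
q=L[k];print(k.sum(),q[:,2].max(),q[:,1].max(),Q[k][:,2].min())
cv2.imwrite("pics/down.png",cv2.resize(a[170:270,290:390,::-1],None,fx=6,fy=6,interpolation=2))
E
```

```text
time: 8.15
position: [0.5277, 0.1297, 0.0759]
tool_rot: [-2.468, -1.939, 0.006]
ft_force: [0.1, 0.0, -0.4]
grip_width: 0.996
time: 8.65
position: [0.5298, 0.1302, 0.0487]
tool_rot: [2.471, 1.94, 0.0]
ft_force: [0.5, -0.7, -1.1]
grip_width: 0.999
t 8.65 TCP [0.5298 0.1302 0.0487] xang 76.29 z [ 0.  0. -1.] F [ 0.5 -0.7 -1.1] w 0.999 q [ 0.49  0.34 -0.9   1.85  0.3   1.1  -0.76]
39 -0.03921372929155932 0.05435955693856857 0.08793644068664219
```

View pics/down.png

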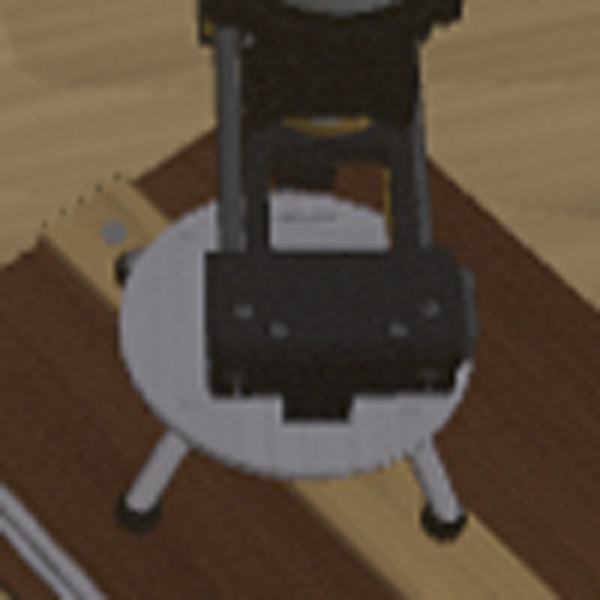

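The near finger tip at (318,418) is just above the plate, at about 0.085. Now I'll close for a longer time.

```bash
python3 -m jog '[[[0,0,0,0,0],[0,0,0,0,0],[0,0,0,0,0],[0,0,0,0,0],[0,0,0,0,0],[0,0,0,0,0],[0,0,0,0,0],[0,0,0,0,0],[0,0,0,0,0],[0,0,0,0,0]]]' 60
python3 -m jog '[[[0,0,0,0,0],[0,0,0,-0.1,0],[0,0,0,-0.1,0],[0,0,0,-0.15,0],[0,0,0,-0.15,0],[0,0,0,0,0],[0,0,0,0,0]]]'
python3 - <<'E'
from h import *
tool();x0=np.array([.529,.127])
a,_,Q=cloud("scene"); I=a.astype(int)
near=np.hypot(Q[...,0]-x0[0],Q[...,1]-x0[1])<.075
m=near&(Q[...,2]>.045)&(Q[...,2]<.11)&(I.min(-1)>105)&(I.max(-1)-I.min(-1)<35)
q=Q[m];s=np.linalg.lstsq(np.c_[q[:,:2]-x0,np.ones(len(q))],q[:,2],rcond=None)[0];print(s,len(q))
cv2.imwrite("pics/lift3.png",cv2.resize(a[160:270,280:390,::-1],None,fx=5,fy=5,interpolation=2))
E
```

```text
time: 9.95
position: [0.5305, 0.1298, 0.0491]
tool_rot: [2.47, 1.939, 0.002]
ft_force: [-0.6, -2.3, 5.0]
grip_width: 0.162
time: 10.82
position: [0.5295, 0.13, 0.0684]
tool_rot: [2.471, 1.94, -0.0]
ft_force: [0.2, -0.1, -3.2]
grip_width: 0.159
t 10.82 TCP [0.5295 0.13   0.0684] xang 76.29 z [-0. -0. -1.] F [ 0.2 -0.1 -3.2] w 0.159 q [ 0.5   0.31 -0.91  1.83  0.27  1.13 -0.74]
[-0.04013641 -0.03757377  0.08509046] 979
```

View pics/lift3.png

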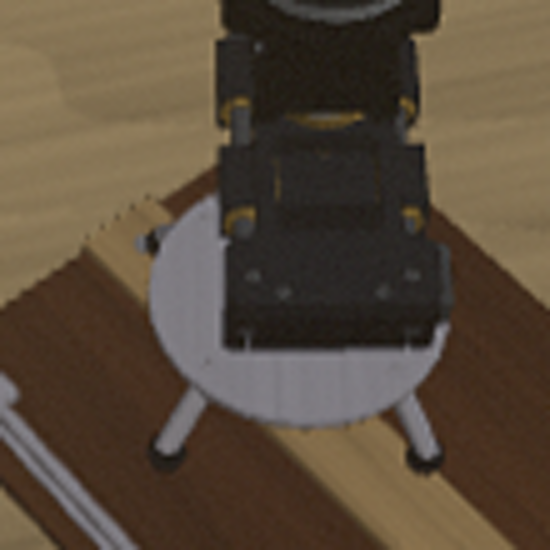

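The caddy is held: width 0.16 (14 mm), weight about 3 N, plate up about 18 mm and tilted only about 3°. I'll turn it +38.9° (turn −7.8), then trim towards the batten midline, along the tool's −x.

```bash
python3 -m jog '[[[0,0,0,0,-0.8],[0,0,0,0,-1],[0,0,0,0,-1],[0,0,0,0,-1],[0,0,0,0,-1],[0,0,0,0,-1],[0,0,0,0,-1],[0,0,0,0,-1],[0,-0.18,0.2,0,0],[0,0,0,0,0]]]'
python3 - <<'E'
from h import *
p,M=tool()
print("peg world",(c:=ray_plane("top",[(317,192),(349,267)],.02).mean(0)).round(3))
b0=np.array([.541,.1235]);r=np.radians(25.2);X=np.array([np.cos(r),np.sin(r)]);Y=np.array([-X[1],X[0]])
print("peg board y",(c[:2]-b0)@Y,"tcp board",(p[:2]-b0)@X,(p[:2]-b0)@Y)
a,_,Q=cloud("scene");t,_,P=cloud("top")
I=a.astype(int);near=np.hypot(Q[...,0]-p[0],Q[...,1]-p[1])<.075
m=near&(Q[...,2]>.045)&(Q[...,2]<.11)&(I.min(-1)>105)&(I.max(-1)-I.min(-1)<35)
q=Q[m];s=np.linalg.lstsq(np.c_[q[:,:2]-p[:2],np.ones(len(q))],q[:,2],rcond=None)[0];print(s,len(q))
cv2.imwrite("pics/turned.png",cv2.resize(a[160:280,260:420,::-1],None,fx=5,fy=5,interpolation=2))
E
```

```text
time: 12.12
position: [0.5411, 0.1262, 0.0684]
tool_rot: [1.685, 2.651, 0.001]
ft_force: [-0.1, 0.4, -4.0]
grip_width: 0.158
t 12.12 TCP [0.5411 0.1262 0.0684] xang 115.12 z [ 0.  0. -1.] F [-0.1  0.4 -4. ] w 0.158 q [ 0.59  0.38 -1.02  1.8   0.35  1.15 -0.11]
peg world [0.57  0.026 0.02 ]
peg board y -0.10042619630879926 tcp board 0.0012924311663993053 0.002404016522246372
[ 0.02059757 -0.06803864  0.08409478] 1402
```

View pics/turned.png

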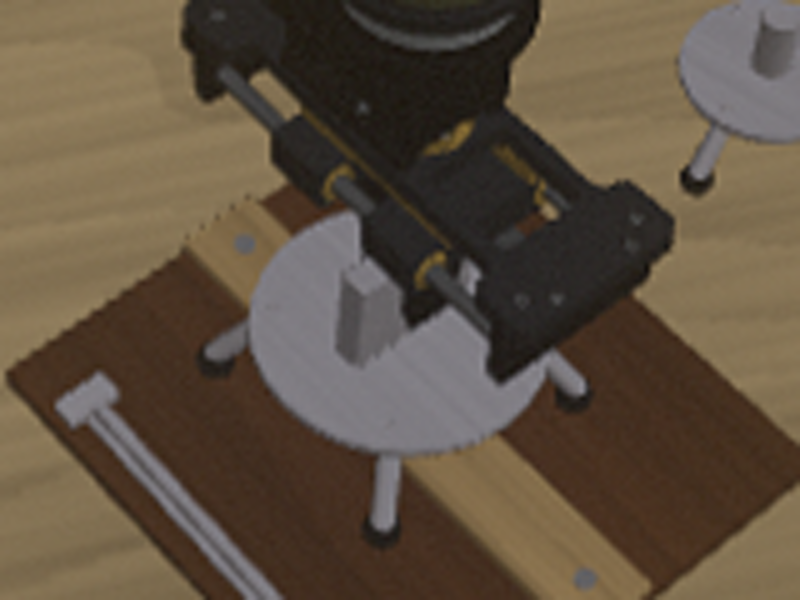

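The caddy is square to the batten, with feet on both sides and the peg well clear. The plate centre is at 0.084 and should end at 0.058, about 26 mm down.

```bash
python3 -m jog '[[[0,0,0,0.15,0],[0,0,0,0.15,0],[0,0,0,0.15,0],[0,0,0,0.08,0],[0,0,0,0,0]]]'
python3 -m jog '[[[0,0,0,0.05,0],[0,0,0,0.05,0],[0,0,0,0,0]]]' 20
```

```text
time: 12.85
position: [0.5397, 0.127, 0.047]
tool_rot: [-1.681, -2.653, 0.001]
ft_force: [-0.8, -0.0, -4.4]
grip_width: 0.162
time: 13.22
position: [0.5403, 0.127, 0.0437]
tool_rot: [1.681, 2.653, 0.0]
ft_force: [-0.7, -0.4, -1.0]
grip_width: 0.163
```

Contact is felt: the force went from −4.4 to −1 N. I'll release, retreat straight up and look.

```bash
python3 -m jog '[[[0,0,0,0.05,0],[0,0,0,0,0],[1,0,0,0,0],[1,0,0,0,0],[1,0,0,0,0],[1,0,0,0,0],[1,0,0,0,0],[1,0,0,0,0],[1,0,0,0,0],[1,0,0,0,0]]]'
python3 -m jog '[[[1,0,0,-0.3,0],[1,0,0,-0.6,0],[1,0,0,-1,0],[1,0,0,-1,0],[1,0,0,-1,0],[1,0,1,-1,0],[1,0,-1,0,0],[1,0,-1,0,0],[1,0,-1,0,0],[1,0,-1,0,0]]]'
```

```text
time: 14.48
position: [0.5399, 0.127, 0.0413]
tool_rot: [1.681, 2.654, -0.0]
ft_force: [-0.2, 0.2, 0.3]
grip_width: 0.958
time: 15.72
position: [0.4304, 0.076, 0.2374]
tool_rot: [1.68, 2.655, 0.0]
ft_force: [-0.2, -0.5, -0.4]
grip_width: 0.998
```

```bash
python3 -m jog '[[[1,-1,0,0,0],[1,-1,0,0,0],[1,-1,0,0,0],[1,-1,0,0,0],[1,-1,0,0,0],[1,-1,0,0,0],[1,-1,0,0,0],[1,0,0,0,0]]]'
python3 - <<'E'
from h import *
tool()
t,_,P=cloud("top");a,_,Q=cloud("scene")
r=np.radians(25.2);X=np.array([np.cos(r),np.sin(r)]);Y=np.array([-X[1],X[0]]);b0=np.array([.541,.1235])
for n,I,W in(("top",t.astype(int),P),("scene",a.astype(int),Q)):
    near=np.hypot(W[...,0]-b0[0],W[...,1]-b0[1])<.085
    sil=(I.max(-1)-I.min(-1)<35)
    m=near&(W[...,2]>.045)&(W[...,2]<.070)&(I.min(-1)>105)&sil
    q=W[m];s=np.linalg.lstsq(np.c_[q[:,:2]-b0,np.ones(len(q))],q[:,2],rcond=None)[0]
    g=W[near&(W[...,2]>.09)];mr=cv2.minAreaRect((g[:,:2]*1000).astype(np.float32))
    d=np.array(mr[0])/1000-b0
    print(n,"plate",s.round(4),"grip",mr,g[:,2].max().round(4),"board xy",(d@X).round(4),(d@Y).round(4))
# bystanders shift, top image diff
t0=np.load("top0.npz")["im"]
for nm,(y0,y1,x0,x1) in dict(tripod=(280,350,120,200),peg=(180,280,318,362)).items():
    print(nm,np.abs(t.astype(int)-t0)[y0:y1,x0:x1].mean())
f=lambda z:cv2.resize(z[...,::-1],None,fx=2.5,fy=2.5,interpolation=2)
cv2.imwrite("pics/end.png",np.hstack([f(t[165:345,185:345]),f(a[150:330,260:420])]))
E
```

```text
time: 16.73
position: [0.5513, -0.181, 0.237]
tool_rot: [-1.687, -2.649, -0.001]
ft_force: [0.0, 0.1, -0.4]
grip_width: 1.0
t 16.73 TCP [ 0.5513 -0.181   0.237 ] xang 115.01 z [-0.     0.001 -1.   ] F [ 0.   0.1 -0.4] w 1.0 q [ 1.06  0.26 -0.94  1.53  0.21  1.46  0.55]
top plate [-0.0012  0.0001  0.058 ] grip ((543.9142456054688, 119.68563842773438), (14.40720272064209, 59.899024963378906), 25.54477310180664) 0.1133 board xy 0.001 -0.0047
scene plate [-0.0037 -0.0004  0.0572] grip ((544.1709594726562, 122.70620727539062), (15.585834503173828, 61.087398529052734), 25.173503875732422) 0.1103 board xy 0.0025 -0.0021
tripod 7.892619047619047
peg 6.336515151515152
```

View pics/end.png

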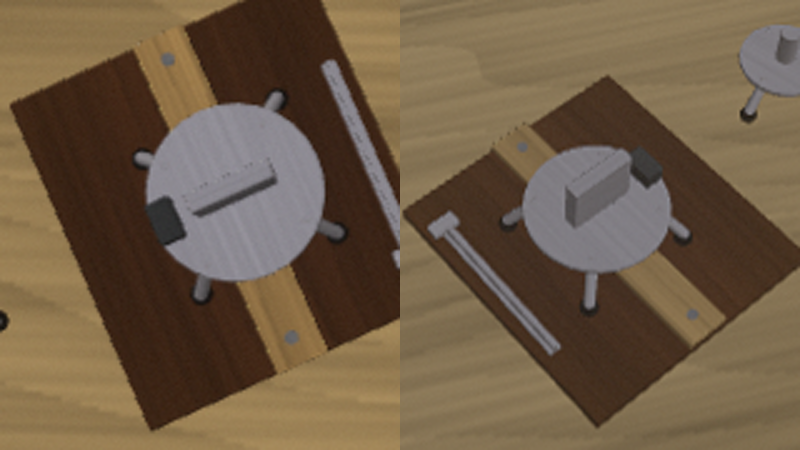

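The end view shows the caddy level and square, with feet on the board on both sides of the batten. The peg head at (442,225) and the tripod foot at (748,115) are at the same pixels as in the earlier crop.

```bash
python3 -c "
from bench import job;print(job.close_job())"
```

```text
the job is handed in; nothing more can be done
None
```

The caddy now stands square and centred over the batten, with two feet on the board each side of it, and the gripper is clear. I lifted it about 2 cm by the grip, turned it 39°, set it down and let go. The job was handed in at about 17 s of the 32 s; no verdict was reported.

**Last checks from both cameras:**
- **Level:** the plate is level within about 0.25°, at a height of 57–58 mm, which puts the grip middle at about 83 mm.
- **Position:** the grip is about 1–2.5 mm from the board's middle along the batten and 2–5 mm from the midline.
- **Squareness:** the grip is across the batten within 0.5°.
- **Bystanders:** the stand and the peg show at the same pixels as before. The image-difference check on them gave 6–8 grey levels; I put that down to noise and relied on the pixel positions.

**What went wrong on the way:**
- **First grasp failed:** the fingers slipped off the top of the grip. The reported tool height disagreed with the cameras, with the real fingertips about 35 mm higher than reported. I measured the tips from the depth image, allowed for the offset, and the second grasp held.
- **Board centre:** my two estimates of it, from the board corners and from the batten ends, differed by about 6 mm. That is well inside the 25 mm allowed across the batten.

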